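# Press the guarded lever of a bush press

## Task

Work the small bush press on the bench: with the fingertips push the orange tab of the shutter to the left, from one side and without taking hold of it, until the shutter is fully open, then reach down through the open window of the yellow guard and press the red lever pad all the way down. Do not touch the guard itself, take hold of nothing, and leave the loose things around the press where they stand. Finish while still holding the lever fully down with the fingertips.

Things in the scene. Friction and masses are not known exactly. Their poses are not given: they have to be found in the camera images.
- press: Bush press fixed to the bench: blue base plate 160 (x) x 240 (y) x 12 mm; origin at the centre of its underside on the bench, z up, x away from the robot and y to the left at yaw 0. Yaw varies, and shutter, guard and lever turn with it. A small grey-brown bush stands in it under a short ram; both are part of it and need no handling.
- guard: Fixed yellow guard over the press, not to be touched; same origin and axes as the press. Its flat top plate is 140 (x) x 240 (y) mm and 4 mm thick, upper face 125 mm above the bench, on four corner posts. Clear panels close the front, the back and the right (-y) side below it. Two dark steel rails, 8 mm high, run along y on the plate at x = +-55.5 mm and guide the shutter; they belong to the guard.
- window (a point): Centre of the window in the guard's top plate, on the plate's upper face; axes as the press. The opening measures 90 mm along x and 80 mm along y. The lever pad lies below its centre.
- shutter (a joint): Opening of the aluminium shutter plate (104 x 96 mm, 3 mm thick, lying on the guard's top plate): 0 = closed over the window, 0.092 m = fully open, against its stop. It slides toward the press's +y, needs about 2 to 3 N, and stays where it is left; it starts anywhere up to 35 mm open.
- tab_top (a point): Middle of the upper edge of the orange push tab that stands up from the shutter; axes as the press. The tab is 50 mm along x, 8 mm thick along y and rises 30 mm above the shutter plate (33.5 mm above the guard's top plate). It stands near the shutter's +y edge; a 7 mm wide, 3 mm high strip lies at its -y foot. Push its -y face toward +y to open; fully open it stands 132 mm in +y from the window's centre.
- lever (a joint): Angle of the spring lever under the window: 0 = up (rest), 0.24 rad = fully down, against its stop. It is hinged 100 mm in +y from the pad, about the press's x axis; the spring brings it back up when let go. Pressing at the pad takes about 2 N at first and 6 N at the bottom.
- lever_pad (a point): Centre of the upper face of the round red pad (36 mm across) at the end of the lever. At rest it lies 9 mm below the guard's upper face; the pad goes straight down 24 mm to the stop.
- spare_bush: Loose grey-brown bush, 45 mm diameter, 53 mm tall, standing on the bench beside the press; origin at the centre of its underside. Leave it alone.
- small_jar: Loose small jar with a dark cap, 42 mm diameter, 65 mm tall, standing; origin at the centre of its underside. Leave it alone.
- ball_joint: Loose ball joint, 47 mm diameter, 99 mm tall, standing; origin at the centre of its underside. Leave it alone.
- carton: Loose small pale carton, 54 x 51 mm, 104 mm tall, standing; origin at the centre of its underside. Leave it alone.
- upright_bolt: Loose steel bolt standing on its head, 24 mm diameter, 41 mm tall; origin at the centre of its underside. Leave it alone.

How it is judged:
By the outcome, as a careful person would: the job done as asked, in the order asked, and still so for the second after the job is handed in, while the arm keeps its last pose, push and grip.
It also fails if it takes over 32 s, if anything falls off the work surface, if the arm or the gripper's body presses on something with over 40 N, if the wrist force passes 120 N, or if a joint passes its speed limit or range.

## Robot

A 7-joint arm with a two-finger parallel gripper is mounted at the origin on a cart in front of the work surface, level with it; the furniture and walls round the work are solid. World frame = base frame: x ahead of the robot, y to its left, z up, the work surface at z = 0. Lengths are in m, angles in rad, forces in N, time in s.
With the tool pointing down it reaches from about 0.4 to 0.85 m from the base axis. Payload 4.5 kg.
Tool frame: the origin (TCP) lies on the centre line of the jaws, within the pads' length; the fingertips stand 11 mm ahead of it and the grasp point (between the pads) lies 8 mm behind it; z points along the fingers, y is the line along which they close (so a half turn about z gives the same grasp; the last joint's range is limited). The gripper opens to 88 mm and grips with 3 to 60 N. Pads are 18 mm wide; open, the fingers measure 123 mm over their backs; the gripper's body (75 mm by 187 mm) begins 45 mm behind the grasp point.
Start: joints at [-1.117, 0.689, -0.195, 1.565, 0.157, 0.902, -0.215], TCP at [0.255, 0.571, 0.25] pointing down, gripper open.
Joint ranges: [-3.01, 3.01], [-0.46, 2.08], [-1.47, 1.51], [0.13, 2.56], [-1, 4.14], [0.04, 2.09], [-2.66, 2.66]. Speed limits (rad/s): [2.57, 2.57, 3.14, 3.14, 3.14, 3.14, 3.14].

## Interface

Orientations are given as a unit quaternion [x, y, z, w].
In Python, from plant import * gives the robot as it stands. The module is installed in compiled form; this text tells all that it offers.
- The arm moves only by the tool send_rows, never from a script. Its argument "motion" is a list of rows, each an object of numbers: "x", "y", "z": the shift along the tool's x, y, z in cm; "rx", "ry", "rz": the turn, a rotation vector about the tool's x, y, z in rad; "jaw": the finger opening in cm, from 0 to 8.81. In form: [{"x": .., "y": .., "z": .., "rx": .., "ry": .., "rz": .., "jaw": ..}, ...]. A call has exactly 5 rows; each row shifts and turns the commanded pose from where the row before left it, along the tool's axes as they then stand; what a row does not reach is not made up. A row lasts 1/10 s, in which the tool goes at most 50 mm and 8.59 degrees, less where a joint would pass 70% of its speed; a pose out of reach is approached as far as the arm can. A call is refused whole if a number of a shift passes 5 or a number of a turn 0.15, either way. A call with a gripper value outside its range is refused whole. The fingers move at their own pace and stop on an object; "grip_force" is the grip in N (left out, the last holds). Time passes only in rows, so rows that do not move let the fingers close, or fill a call up. It gives the time, the measured TCP pose, the force, the opening and the grip force at its end, in the units of the state.
- get_state(): the state, without advancing time (a new reading comes with each control period).
- snapshot(name): name is "scene" or "top" or "wrist"; returns a dict with "img" (420x560x3 uint8, red, green, blue), "vertical_fov" (degrees; the focal length in pixels is half the picture's height over the tangent of half this angle, whatever the lens; pixels are square), "cx", "cy" (the principal point, pixels), "extrinsics" (4x4, takes a point from camera to world coordinates). Camera axes: x right, y up, looking along -z (the intrinsics and any distortion apply to the point x, -y, -z); pixel columns grow to the right and rows downward; lengths in m; the calibration is good to about 2 mm. A picture is of the moment at which its call begins. There is no depth.
- finish_job(): hands the job in; it is judged then, once.
The state is a dict: "clock": time; "q": joint angles; "qd": joint speeds; "joint_torque": joint torques, N m; "tool_pos": TCP position; "eef_rot": TCP orientation; "contact_force": force on the tool from outside, world axes, zero at the start; "moment": the same for the moment, N m; "opening": opening from 0.0 (shut) to 1.0 (fully open); "finger_force": force on a finger pad.
Only numpy, scipy, OpenCV 4.12 (cv2) and the standard library are available. Lean on these libraries where they do the work, as an engineer would, in place of code of your own. Each camera call takes 0.05 s, during which the arm holds its last target. There are 200 camera calls.

## Working session

There is one attempt and no reset: what is moved stays moved. The work goes in short steps, Python scripts to look and compute and a tool call to move; the robot and the scene stay as the last step left them, time stands still between calls to the robot, and variables do not carry over. Pictures are saved under pics/ and viewed, at most 10 in all, crops included, and the job is handed in when it is done.

Besides the shell and the picture viewer there is one more tool, called by a JSON object that holds its "method" and its "body". send_rows: Moves the arm, as the interface text tells. Its arguments: {"type":"object","properties":{"motion":{"type":"array"},"grip_force":{"type":"number"}},"required":["motion"]}

```bash
mkdir -p pics; python3 - <<'E'
from plant import *
import cv2,numpy as np,json
s=get_state();print({k:np.round(v,4).tolist() for k,v in s.items()})
for n in("top","scene"):
    d=snapshot(n);cv2.imwrite(f"pics/{n}0.png",d["img"][:,:,::-1])
    print(n,{k:np.round(v,4).tolist() for k,v in d.items() if k!="img"})
E
```

```text
{'clock': 0.0, 'q': [-1.1172, 0.69, -0.1945, 1.5663, 0.1573, 0.9025, -0.2151], 'qd': [-0.0003, -0.0004, 0.0023, -0.0012, -0.0005, -0.0001, -0.0012], 'joint_torque': [0.0001, -52.7566, -1.2669, -15.3426, -0.0526, 0.0066, 0.0002], 'tool_pos': [0.2546, 0.5701, 0.2489], 'eef_rot': [0.2083, 0.9781, -0.0009, -0.0001], 'contact_force': [-0.4604, -0.6492, 0.6825], 'moment': [-0.0502, 0.0227, 0.026], 'finger_force': 0.0, 'opening': 1.0037}
top {'vertical_fov': 44.6904, 'cx': 273.9081, 'cy': 201.9152, 'extrinsics': [[-0.0375, 0.9707, -0.2372, 0.1029], [-0.9993, -0.0353, 0.0136, 0.0201], [0.0048, 0.2375, 0.9714, 1.6626], [0.0, 0.0, 0.0, 1.0]]}
scene {'vertical_fov': 56.0392, 'cx': 284.5477, 'cy': 206.2662, 'extrinsics': [[0.8484, 0.3335, -0.4111, 0.095], [-0.5291, 0.5071, -0.6804, -0.7003], [-0.0184, 0.7947, 0.6067, 0.7278], [0.0, 0.0, 0.0, 1.0]]}
```

View pics/top0.png

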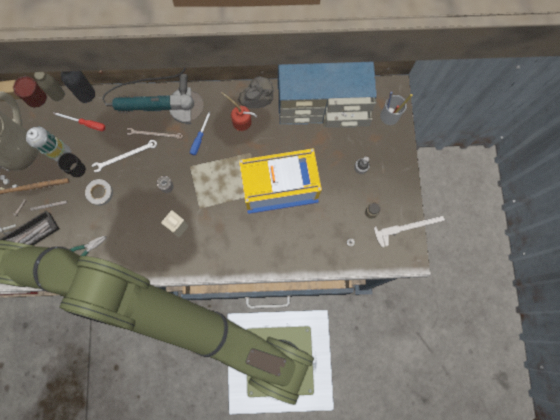

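View pics/scene0.png

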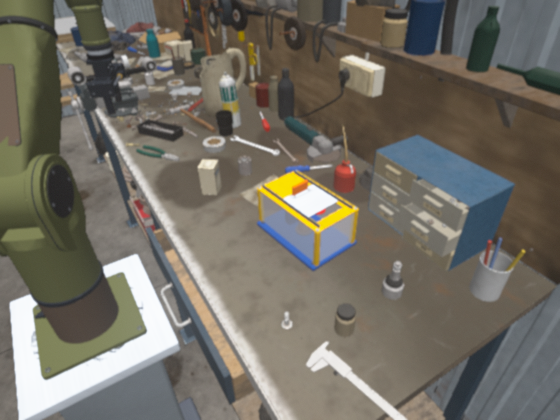

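The press sits around (281,178) in top view, tab at (274,173), with a dark window strip to the right of the shutter. I'll zoom in.

```bash
python3 - <<'E'
import cv2,numpy as np
a=cv2.imread("pics/top0.png")[140:220,230:330];b=cv2.imread("pics/scene0.png")[165:269,250:365]
a=cv2.resize(a,(800,640),interpolation=cv2.INTER_CUBIC)[:600];cv2.imwrite("pics/topc.png",a)
b=cv2.resize(b,None,fx=5,fy=5,interpolation=cv2.INTER_CUBIC);cv2.imwrite("pics/scenec.png",b)
E
```

```text
(no output)
```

View pics/topc.png

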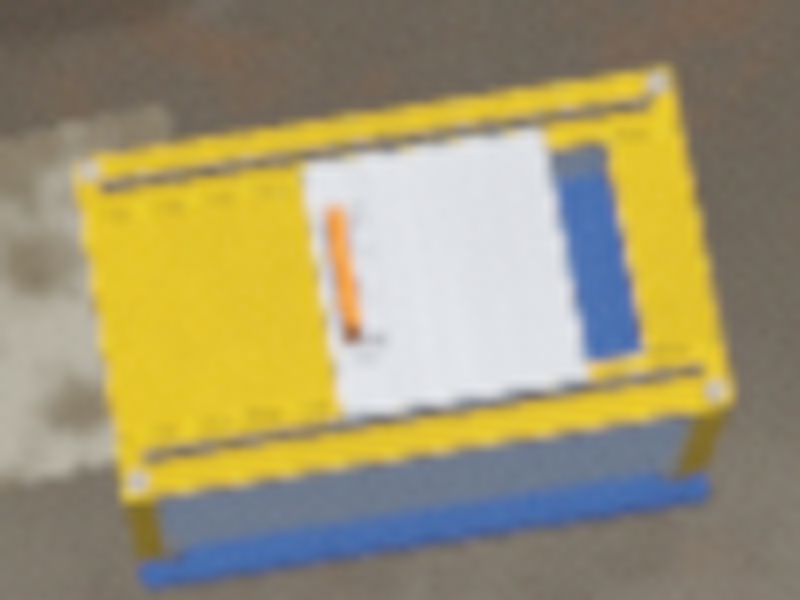

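View pics/scenec.png

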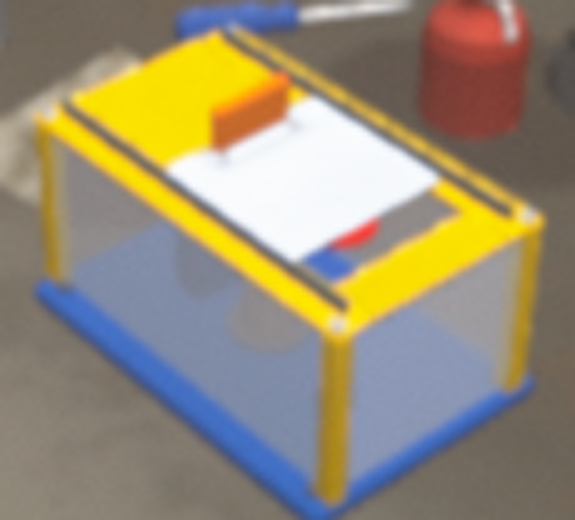

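The crops show the guard plate corners, tab and window strip clearly. Next I fit the pose from both views.

```bash
cat > h.py <<'E'
import numpy as np, pickle
from scipy.optimize import least_squares
C={"top":(44.6904,273.9081,201.9152,[[-0.0375,0.9707,-0.2372,0.1029],[-0.9993,-0.0353,0.0136,0.0201],[0.0048,0.2375,0.9714,1.6626]]),
"scene":(56.0392,284.5477,206.2662,[[0.8484,0.3335,-0.4111,0.095],[-0.5291,0.5071,-0.6804,-0.7003],[-0.0184,0.7947,0.6067,0.7278]])}
def proj(n,P):
    fov,cx,cy,E=C[n];E=np.array(E);f=210/np.tan(np.radians(fov/2))
    c=(np.atleast_2d(P)-E[:,3])@E[:,:3]
    return np.c_[cx+f*c[:,0]/-c[:,2],cy-f*c[:,1]/-c[:,2]]
def ray(n,uv,z):
    fov,cx,cy,E=C[n];E=np.array(E);f=210/np.tan(np.radians(fov/2))
    d=E[:,:3]@np.array([(uv[0]-cx)/f,-(uv[1]-cy)/f,-1]);return E[:,3]+d*(z-E[2,3])/d[2]
def T(p,L):
    c,s=np.cos(p[2]),np.sin(p[2]);L=np.atleast_2d(L)
    return np.c_[p[0]+c*L[:,0]-s*L[:,1],p[1]+s*L[:,0]+c*L[:,1],L[:,2]]
def inv(p,w):
    c,s=np.cos(p[2]),np.sin(p[2]);d=np.array(w[:2])-p[:2];return np.array([c*d[0]+s*d[1],-s*d[0]+c*d[1]])
E
cat > fit.py <<'E'
from h import *
tp=lambda u,v:((u+.5)/8-.5+230,(v+.5)/8-.5+140)
sc=lambda u,v:((u+.5)/5-.5+250,(v+.5)/5-.5+165)
L=np.array([[.07,.12,.125],[.07,-.12,.125],[-.07,-.12,.125],[-.07,.12,.125]])
ob={"top":np.array([tp(75,163),tp(670,67),tp(733,405),tp(125,500)]),"scene":np.array([sc(228,28),sc(540,220),sc(338,330),sc(40,122)])}
for ns in(["top"],["scene"],["top","scene"]):
    r=least_squares(lambda p:np.concatenate([(proj(n,T(p,L))-ob[n]).ravel() for n in ns]),[.55,0,0])
    print(ns,r.x.round(4),r.fun.round(1))
    p=r.x
print("tabtop top",[inv(p,ray("top",tp(*q),.1585)).round(4) for q in((337,206),(352,322))])
print("tabtop scene",[inv(p,ray("scene",sc(*q),.1585)).round(4) for q in((212,110),(288,76))])
print("win -y corners",[inv(p,ray("top",tp(*q),.125)).round(4) for q in((607,147),(640,352))],inv(p,ray("scene",sc(462,212),.125)))
print("shutter corners",[inv(p,ray("top",tp(*q),.128)).round(4) for q in((303,167),(545,130),(587,382),(343,415))])
E
python3 fit.py
```

```text
['top'] [ 0.5652 -0.023   0.1255] [-0.3 -0.2 -0.   0.2  0.2 -0.1  0.1  0.1]
['scene'] [ 0.5683 -0.0219  0.1312] [ 0.3 -0.8  0.9 -0.5  0.2  1.7 -1.5 -1.4]
['top', 'scene'] [ 0.5668 -0.0229  0.1288] [-0.4 -0.6 -0.2 -0.3  0.2 -0.7  0.1 -0.3  0.2 -0.5  0.6 -0.1 -0.2  2.1
 -1.8 -1.1]
tabtop top [array([0.0228, 0.0216]), array([-0.0241,  0.0236])]
tabtop scene [array([-0.0237,  0.0238]), array([0.0263, 0.0217])]
win -y corners [array([ 0.04  , -0.0896]), array([-0.045 , -0.0871])] [ 0.04405406 -0.08935594]
shutter corners [array([0.0505, 0.0306]), array([ 0.05  , -0.0663]), array([-0.0544, -0.0642]), array([-0.0519,  0.0317])]
```

Pose from the top view: press ≈ (0.565, −0.023), yaw 0.126. The window centre is at press y ≈ −0.048 and the tab at y ≈ +0.022, leaving about 62 mm to travel. I'll turn the tool so its y axis follows press x, and close the jaws.

{"method": "send_rows", "body": {"motion": [{"rz":0.146,"jaw":0},{"rz":0.146,"jaw":0},{"rz":0.146,"jaw":0},{"rz":0.146,"jaw":0},{"rz":0.146,"jaw":0}], "grip_force": 10}}

```text
schema error: expected keys x, y, z, rx, ry, rz, jaw
```

{"method": "send_rows", "body": {"motion": [{"rz":0.148,"jaw":0},{"rz":0.148,"jaw":0},{"jaw":0},{"jaw":0},{"jaw":0}]}}

```text
schema error: expected keys x, y, z, rx, ry, rz, jaw
```

```bash
cat > go.py <<'E'
import sys,numpy as np
from plant import *
from scipy.spatial.transform import Rotation as R
from h import *
P=np.array([.5655,-.023,.126])
def rep(px,py,z):
    s=get_state();r=R.from_quat(s["eef_rot"]);t=T(P,[px,py,z])[0]
    y=r.as_matrix()[:,1];want=R.from_matrix(np.c_[[-np.sin(P[2]),np.cos(P[2]),0],[np.cos(P[2]),np.sin(P[2]),0],[0,0,-1]])
    print("t",round(s["clock"],2),"press xy",inv(P,s["tool_pos"]).round(4),"z",round(s["tool_pos"][2],4),"F",np.round(s["contact_force"],1),"open",round(s["opening"],2))
    print("move cm (tool)",(100*r.inv().apply(t-s["tool_pos"])).round(2),"turn",(r.inv()*want).as_rotvec().round(3),"q",np.round(s["q"],2))
if __name__=="__main__":rep(*map(float,sys.argv[1:4]))
E
python3 go.py 0 -0.005 0.25
```

```text
t 0.1 press xy [-0.2339  0.6276] z 0.249 F [0.6 0.9 0.7] open 1.0
move cm (tool) [-5.283e+01 -4.193e+01 -2.000e-02] turn [-1.000e-03  1.000e-03  1.025e+00] q [-1.12  0.69 -0.19  1.57  0.16  0.9  -0.22]
```

{"method": "send_rows", "body": {"motion": [{"x":0,"y":0,"z":0,"rx":0,"ry":0,"rz":0.146,"jaw":0},{"x":0,"y":0,"z":0,"rx":0,"ry":0,"rz":0.146,"jaw":0},{"x":0,"y":0,"z":0,"rx":0,"ry":0,"rz":0.146,"jaw":0},{"x":0,"y":0,"z":0,"rx":0,"ry":0,"rz":0.146,"jaw":0},{"x":0,"y":0,"z":0,"rx":0,"ry":0,"rz":0.146,"jaw":0}], "grip_force": 10}}

```text
clock: 0.6
tool_pos: [0.2546, 0.5704, 0.2493]
eef_rot: [0.546, 0.838, -0.0, 0.0]
contact_force: [0.4, 0.4, 0.2]
opening: 0.569
finger_force: 0.0
```

{"method": "send_rows", "body": {"motion": [{"x":0,"y":0,"z":0,"rx":0,"ry":0,"rz":0.148,"jaw":0},{"x":0,"y":0,"z":0,"rx":0,"ry":0,"rz":0.148,"jaw":0},{"x":0,"y":0,"z":0,"rx":0,"ry":0,"rz":0,"jaw":0},{"x":0,"y":0,"z":0,"rx":0,"ry":0,"rz":0,"jaw":0},{"x":0,"y":0,"z":0,"rx":0,"ry":0,"rz":0,"jaw":0}]}}

```text
clock: 1.1
tool_pos: [0.2546, 0.5706, 0.2496]
eef_rot: [0.661, 0.751, -0.0, -0.0]
contact_force: [0.3, 0.1, -0.1]
opening: 0.116
finger_force: 0.0
```

```bash
python3 go.py 0 -0.005 0.25
```

```text
t 1.1 press xy [-0.2338  0.628 ] z 0.2496 F [ 0.3  0.1 -0.1] open 0.12
move cm (tool) [-6.333e+01  2.329e+01 -4.000e-02] turn [-0.     0.     0.001] q [-1.28  0.69  0.1   1.58 -0.08  0.88 -1.02]
```

{"method": "send_rows", "body": {"motion": [{"x":-3,"y":1.1,"z":0,"rx":0,"ry":0,"rz":0,"jaw":0},{"x":-3,"y":1.1,"z":0,"rx":0,"ry":0,"rz":0,"jaw":0},{"x":-3,"y":1.1,"z":0,"rx":0,"ry":0,"rz":0,"jaw":0},{"x":-3,"y":1.1,"z":0,"rx":0,"ry":0,"rz":0,"jaw":0},{"x":-3,"y":1.1,"z":0,"rx":0,"ry":0,"rz":0,"jaw":0}]}}

```text
clock: 1.6
tool_pos: [0.3286, 0.4276, 0.2498]
eef_rot: [0.661, 0.751, 0.0, -0.0]
contact_force: [-0.4, 1.2, 0.4]
opening: 0.005
finger_force: 0.0
```

{"method": "send_rows", "body": {"motion": [{"x":-3,"y":1.1,"z":0,"rx":0,"ry":0,"rz":0,"jaw":0},{"x":-3,"y":1.1,"z":0,"rx":0,"ry":0,"rz":0,"jaw":0},{"x":-3,"y":1.1,"z":0,"rx":0,"ry":0,"rz":0,"jaw":0},{"x":-3,"y":1.1,"z":0,"rx":0,"ry":0,"rz":0,"jaw":0},{"x":-3,"y":1.1,"z":0,"rx":0,"ry":0,"rz":0,"jaw":0}]}}

```text
clock: 2.1
tool_pos: [0.4019, 0.2857, 0.2499]
eef_rot: [0.661, 0.751, 0.0, -0.0]
contact_force: [0.8, 0.2, -0.1]
opening: 0.004
finger_force: 0.0
```

{"method": "send_rows", "body": {"motion": [{"x":-3,"y":1.1,"z":0,"rx":0,"ry":0,"rz":0,"jaw":0},{"x":-3,"y":1.1,"z":0,"rx":0,"ry":0,"rz":0,"jaw":0},{"x":-3,"y":1.1,"z":0,"rx":0,"ry":0,"rz":0,"jaw":0},{"x":-3,"y":1.1,"z":0,"rx":0,"ry":0,"rz":0,"jaw":0},{"x":-3,"y":1.1,"z":0,"rx":0,"ry":0,"rz":0,"jaw":0}]}}

```text
clock: 2.6
tool_pos: [0.4752, 0.1436, 0.2499]
eef_rot: [0.661, 0.751, 0.0, -0.0]
contact_force: [0.7, 0.4, -0.1]
opening: 0.008
finger_force: 0.0
```

```bash
python3 go.py 0 -0.005 0.22
```

```text
t 2.6 press xy [-0.0687  0.1767] z 0.2499 F [ 0.7  0.4 -0.1] open 0.01
move cm (tool) [-18.17   6.85   2.99] turn [ 0.    -0.     0.001] q [-0.41  0.52  0.03  1.95 -0.03  0.67 -0.23]
```

{"method": "send_rows", "body": {"motion": [{"x":-3.6,"y":1.4,"z":0,"rx":0,"ry":0,"rz":0,"jaw":0},{"x":-3.6,"y":1.4,"z":0,"rx":0,"ry":0,"rz":0,"jaw":0},{"x":-3.6,"y":1.4,"z":0,"rx":0,"ry":0,"rz":0,"jaw":0},{"x":-3.6,"y":1.4,"z":0,"rx":0,"ry":0,"rz":0,"jaw":0},{"x":-3.8,"y":1.3,"z":0,"rx":0,"ry":0,"rz":0,"jaw":0}]}}

```text
clock: 3.1
tool_pos: [0.5665, -0.0284, 0.2498]
eef_rot: [0.661, 0.751, 0.0, -0.0]
contact_force: [1.4, 0.3, 0.8]
opening: 0.005
finger_force: 0.0
```

{"method": "send_rows", "body": {"motion": [{"x":0,"y":0,"z":1,"rx":0,"ry":0,"rz":0,"jaw":0},{"x":0,"y":0,"z":2,"rx":0,"ry":0,"rz":0,"jaw":0},{"x":0,"y":0,"z":2,"rx":0,"ry":0,"rz":0,"jaw":0},{"x":0,"y":0,"z":1,"rx":0,"ry":0,"rz":0,"jaw":0},{"x":0,"y":0,"z":0,"rx":0,"ry":0,"rz":0,"jaw":0}]}}

```text
clock: 3.6
tool_pos: [0.5646, -0.0267, 0.1884]
eef_rot: [0.661, 0.75, -0.001, -0.001]
contact_force: [-0.6, -0.2, 0.4]
opening: 0.004
finger_force: 0.0
```

```bash
python3 go.py 0 -0.005 0.151; python3 - <<'E'
from plant import *
import cv2,numpy as np
a=snapshot("scene")["img"][140:260,230:380,::-1];w=snapshot("wrist")["img"][:,:,::-1]
a=cv2.resize(a,(500,400),interpolation=cv2.INTER_CUBIC);w=cv2.resize(w,(300,225))
c=np.zeros((400,800,3),np.uint8);c[:,:500]=a;c[:225,500:]=w;cv2.imwrite("pics/c1.png",c)
E
```

```text
t 3.6 press xy [-0.0013 -0.0035] z 0.1884 F [-0.6 -0.2  0.4] open 0.0
move cm (tool) [-0.15  0.14  3.74] turn [-0.003 -0.001  0.   ] q [-0.04  0.69  0.    1.81 -0.01  0.64  0.1 ]
```

View pics/c1.png

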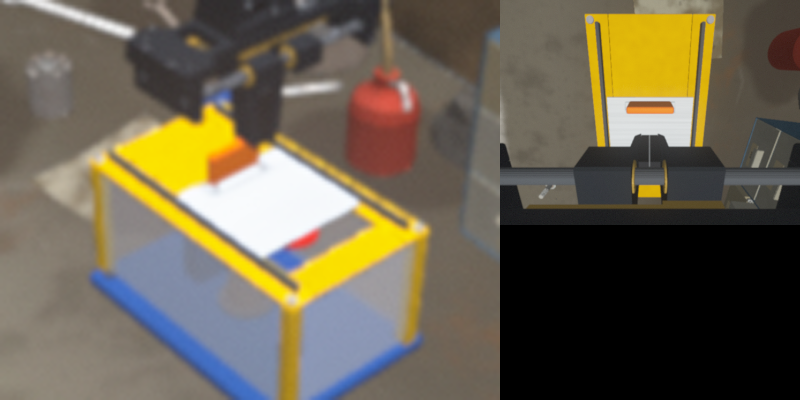

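The wrist view (right) shows the fingertips at (650,140), centred on the tab at (650,106) and on its −y side. The scene view agrees. Descending behind the tab.

{"method": "send_rows", "body": {"motion": [{"x":-0.2,"y":0.1,"z":0.9,"rx":0,"ry":0,"rz":0,"jaw":0},{"x":0,"y":0,"z":1,"rx":0,"ry":0,"rz":0,"jaw":0},{"x":0,"y":0,"z":1,"rx":0,"ry":0,"rz":0,"jaw":0},{"x":0,"y":0,"z":0.8,"rx":0,"ry":0,"rz":0,"jaw":0},{"x":0,"y":0,"z":0,"rx":0,"ry":0,"rz":0,"jaw":0}]}}

```text
clock: 4.2
tool_pos: [0.566, -0.0289, 0.1512]
eef_rot: [0.661, 0.75, -0.001, -0.001]
contact_force: [-0.5, 0.6, 0.7]
opening: 0.007
finger_force: 0.0
```

{"method": "send_rows", "body": {"motion": [{"x":0.3,"y":0,"z":0,"rx":0,"ry":0,"rz":0,"jaw":0},{"x":0.3,"y":0,"z":0,"rx":0,"ry":0,"rz":0,"jaw":0},{"x":0.3,"y":0,"z":0,"rx":0,"ry":0,"rz":0,"jaw":0},{"x":0.3,"y":0,"z":0,"rx":0,"ry":0,"rz":0,"jaw":0},{"x":0.3,"y":0,"z":0,"rx":0,"ry":0,"rz":0,"jaw":0}]}}

```text
clock: 4.7
tool_pos: [0.5652, -0.0137, 0.1529]
eef_rot: [0.661, 0.75, 0.0, 0.0]
contact_force: [0.2, -1.8, 0.1]
opening: 0.004
finger_force: 1.4
```

```bash
python3 go.py 0 0.071 0.151
```

```text
t 4.7 press xy [0.0008 0.0093] z 0.1529 F [ 0.2 -1.8  0.1] open 0.0
move cm (tool) [ 6.17 -0.09  0.19] turn [ 0.    -0.    -0.001] q [-0.06  0.74  0.01  1.84 -0.01  0.55  0.08]
```

{"method": "send_rows", "body": {"motion": [{"x":0.5,"y":0,"z":0,"rx":0,"ry":0,"rz":0,"jaw":0},{"x":0.5,"y":0,"z":0,"rx":0,"ry":0,"rz":0,"jaw":0},{"x":0.5,"y":0,"z":0,"rx":0,"ry":0,"rz":0,"jaw":0},{"x":0.5,"y":0,"z":0,"rx":0,"ry":0,"rz":0,"jaw":0},{"x":0.5,"y":0,"z":0,"rx":0,"ry":0,"rz":0,"jaw":0}]}}

```text
clock: 5.2
tool_pos: [0.562, 0.011, 0.1528]
eef_rot: [0.662, 0.75, 0.0, 0.0]
contact_force: [0.3, -1.3, 1.7]
opening: 0.007
finger_force: 1.1
```

{"method": "send_rows", "body": {"motion": [{"x":0.5,"y":0,"z":0,"rx":0,"ry":0,"rz":0,"jaw":0},{"x":0.5,"y":0,"z":0,"rx":0,"ry":0,"rz":0,"jaw":0},{"x":0.5,"y":0,"z":0,"rx":0,"ry":0,"rz":0,"jaw":0},{"x":0.5,"y":0,"z":0,"rx":0,"ry":0,"rz":0,"jaw":0},{"x":0.5,"y":0,"z":0,"rx":0,"ry":0,"rz":0,"jaw":0}]}}

```text
clock: 5.7
tool_pos: [0.5589, 0.036, 0.1527]
eef_rot: [0.662, 0.75, 0.0, 0.0]
contact_force: [0.6, -2.8, 1.4]
opening: 0.003
finger_force: 1.1
```

{"method": "send_rows", "body": {"motion": [{"x":0.4,"y":0,"z":0,"rx":0,"ry":0,"rz":0,"jaw":0},{"x":0.2,"y":0,"z":0,"rx":0,"ry":0,"rz":0,"jaw":0},{"x":0.2,"y":0,"z":0,"rx":0,"ry":0,"rz":0,"jaw":0},{"x":0.1,"y":0,"z":0,"rx":0,"ry":0,"rz":0,"jaw":0},{"x":0,"y":0,"z":0,"rx":0,"ry":0,"rz":0,"jaw":0}]}}

```text
clock: 6.2
tool_pos: [0.5577, 0.0447, 0.1526]
eef_rot: [0.662, 0.75, 0.0, -0.0]
contact_force: [1.1, -1.8, 0.5]
opening: 0.009
finger_force: 0.6
```

```bash
python3 go.py 0 0.071 0.151
```

```text
t 6.2 press xy [0.0007 0.0681] z 0.1526 F [ 1.1 -1.8  0.5] open 0.01
move cm (tool) [ 0.29 -0.07  0.16] turn [-0.    -0.    -0.001] q [-0.17  0.74  0.02  1.86 -0.03  0.54 -0.01]
```

Continue in small steps until the stop shows in the force.

{"method": "send_rows", "body": {"motion": [{"x":0.1,"y":0,"z":0,"rx":0,"ry":0,"rz":0,"jaw":0},{"x":0.1,"y":0,"z":0,"rx":0,"ry":0,"rz":0,"jaw":0},{"x":0.1,"y":0,"z":0,"rx":0,"ry":0,"rz":0,"jaw":0},{"x":0,"y":0,"z":0,"rx":0,"ry":0,"rz":0,"jaw":0},{"x":0,"y":0,"z":0,"rx":0,"ry":0,"rz":0,"jaw":0}]}}

```text
clock: 6.7
tool_pos: [0.5576, 0.0452, 0.1527]
eef_rot: [0.662, 0.749, -0.001, 0.001]
contact_force: [1.8, -5.9, 0.5]
opening: 0.005
finger_force: 3.0
```

{"method": "send_rows", "body": {"motion": [{"x":0.1,"y":0,"z":0,"rx":0,"ry":0,"rz":0,"jaw":0},{"x":0.1,"y":0,"z":0,"rx":0,"ry":0,"rz":0,"jaw":0},{"x":0.1,"y":0,"z":0,"rx":0,"ry":0,"rz":0,"jaw":0},{"x":0,"y":0,"z":0,"rx":0,"ry":0,"rz":0,"jaw":0},{"x":0,"y":0,"z":0,"rx":0,"ry":0,"rz":0,"jaw":0}]}}

```text
clock: 7.2
tool_pos: [0.5575, 0.0453, 0.1527]
eef_rot: [0.663, 0.749, -0.002, 0.002]
contact_force: [2.7, -11.6, -0.4]
opening: 0.009
finger_force: 5.6
```

```bash
python3 go.py 0 0.071 0.151
```

```text
t 7.2 press xy [0.0007 0.0688] z 0.1527 F [  2.7 -11.6  -0.4] open 0.01
move cm (tool) [ 0.22 -0.07  0.17] turn [ 0.     0.006 -0.005] q [-0.18  0.74  0.03  1.86 -0.03  0.54 -0.02]
```

The force climbed to 12 N with no further motion, so the shutter is on its stop. Back off, lift, and move over the window.

{"method": "send_rows", "body": {"motion": [{"x":-0.5,"y":0,"z":0,"rx":0,"ry":0,"rz":0,"jaw":0},{"x":-1.5,"y":0,"z":0,"rx":0,"ry":0,"rz":0,"jaw":0},{"x":-1,"y":0,"z":-1,"rx":0,"ry":0,"rz":0,"jaw":0},{"x":-1,"y":0,"z":-1.5,"rx":0,"ry":0,"rz":0,"jaw":0},{"x":-1.5,"y":0,"z":-1.5,"rx":0,"ry":0,"rz":0,"jaw":0}]}}

```text
clock: 7.7
tool_pos: [0.5636, -0.0041, 0.1936]
eef_rot: [0.661, 0.75, 0.0, -0.001]
contact_force: [-0.3, 0.1, 0.9]
opening: 0.005
finger_force: 0.0
```

{"method": "send_rows", "body": {"motion": [{"x":-2,"y":0,"z":0,"rx":0,"ry":0,"rz":0,"jaw":0},{"x":-2,"y":0,"z":0,"rx":0,"ry":0,"rz":0,"jaw":0},{"x":-2,"y":0,"z":0,"rx":0,"ry":0,"rz":0,"jaw":0},{"x":-0.7,"y":0,"z":0,"rx":0,"ry":0,"rz":0,"jaw":0},{"x":0,"y":0,"z":0,"rx":0,"ry":0,"rz":0,"jaw":0}]}}

```text
clock: 8.2
tool_pos: [0.5721, -0.072, 0.1931]
eef_rot: [0.662, 0.749, 0.0, 0.0]
contact_force: [0.4, -0.7, 0.4]
opening: 0.004
finger_force: 0.0
```

```bash
python3 go.py 0 -0.049 0.19; python3 - <<'E'
from plant import *
import cv2,numpy as np
a=snapshot("scene")["img"][140:260,230:380,::-1];w=snapshot("wrist")["img"][:,:,::-1]
a=cv2.resize(a,(500,400),interpolation=cv2.INTER_CUBIC);w=cv2.resize(w,(300,225))
t=cv2.resize(snapshot("top")["img"][145:205,230:330,::-1],(290,174),interpolation=cv2.INTER_CUBIC)
c=np.zeros((400,800,3),np.uint8);c[:,:500]=a;c[:225,500:]=w;c[226:,500:790]=t;cv2.imwrite("pics/c2.png",c)
E
```

```text
t 8.2 press xy [ 0.0004 -0.0494] z 0.1931 F [ 0.4 -0.7  0.4] open 0.0
move cm (tool) [ 0.04 -0.04  0.31] turn [ 0.     0.    -0.003] q [0.05 0.7  0.   1.78 0.   0.67 0.17]
```

View pics/c2.png

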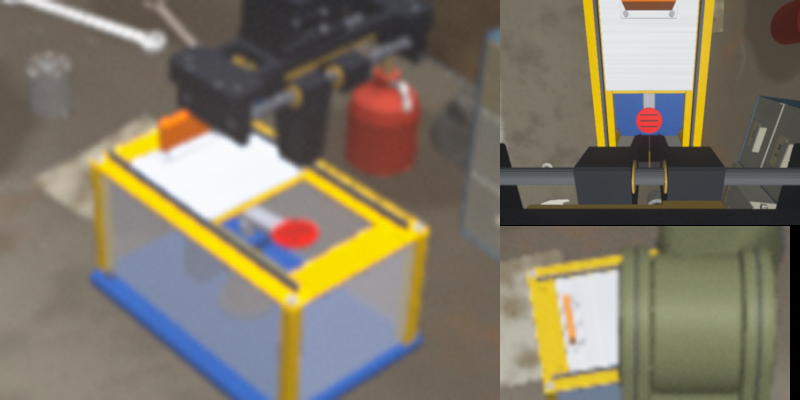

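The shutter is fully open: a yellow margin is visible between the shutter edge and the window, and the red pad is clear, at about (296,235) in the left panel. I'll check the pad position by ray.

```bash
python3 - <<'E'
from h import *
P=np.array([.5655,-.023,.126])
s=lambda u,v:((u+.5)/(10/3)-.5+230,(v+.5)/(10/3)-.5+140)
print(inv(P,ray("scene",s(296,235),.116)))
for q in((295,176),(372,228),(213,220)):print(inv(P,ray("scene",s(*q),.125)))
for q in((427,232),(290,300),(97,162)):print(inv(P,ray("scene",s(*q),.125)))
E
```

```text
[ 0.0002903  -0.05219451]
[ 0.04335768 -0.00452837]
[ 0.04108904 -0.09105837]
[-0.04283975 -0.00624428]
[ 0.06855984 -0.1209623 ]
[-0.06155471 -0.111785  ]
[-0.06402059  0.1133337 ]
```

{"method": "send_rows", "body": {"motion": [{"x":0,"y":0,"z":1,"rx":0,"ry":0,"rz":0,"jaw":0},{"x":0,"y":0,"z":1.5,"rx":0,"ry":0,"rz":0,"jaw":0},{"x":0,"y":0,"z":1.5,"rx":0,"ry":0,"rz":0,"jaw":0},{"x":0,"y":0,"z":1,"rx":0,"ry":0,"rz":0,"jaw":0},{"x":0,"y":0,"z":0.5,"rx":0,"ry":0,"rz":0,"jaw":0}]}}

```text
clock: 8.85
tool_pos: [0.5715, -0.0699, 0.1363]
eef_rot: [0.661, 0.75, -0.0, -0.001]
contact_force: [0.4, -0.0, -0.4]
opening: 0.008
finger_force: 0.0
```

{"method": "send_rows", "body": {"motion": [{"x":0,"y":0,"z":0.5,"rx":0,"ry":0,"rz":0,"jaw":0},{"x":0,"y":0,"z":0.5,"rx":0,"ry":0,"rz":0,"jaw":0},{"x":0,"y":0,"z":0.5,"rx":0,"ry":0,"rz":0,"jaw":0},{"x":0,"y":0,"z":0.5,"rx":0,"ry":0,"rz":0,"jaw":0},{"x":0,"y":0,"z":0.5,"rx":0,"ry":0,"rz":0,"jaw":0}]}}

```text
clock: 9.35
tool_pos: [0.5727, -0.0719, 0.113]
eef_rot: [0.662, 0.75, -0.0, 0.001]
contact_force: [-0.6, -3.5, 5.3]
opening: 0.003
finger_force: 2.7
```

```bash
python3 go.py 0 -0.049 0.103
```

```text
t 9.35 press xy [ 0.001  -0.0494] z 0.113 F [-0.6 -3.5  5.3] open 0.0
move cm (tool) [ 0.04 -0.1   0.99] turn [ 0.001  0.002 -0.002] q [ 0.05  0.82 -0.    1.83  0.01  0.49  0.16]
```

{"method": "send_rows", "body": {"motion": [{"x":0,"y":0,"z":0.3,"rx":0,"ry":0,"rz":0,"jaw":0},{"x":0,"y":0,"z":0.3,"rx":0,"ry":0,"rz":0,"jaw":0},{"x":0,"y":0,"z":0.3,"rx":0,"ry":0,"rz":0,"jaw":0},{"x":0,"y":0,"z":0.2,"rx":0,"ry":0,"rz":0,"jaw":0},{"x":0,"y":0,"z":0,"rx":0,"ry":0,"rz":0,"jaw":0}]}}

```text
clock: 9.85
tool_pos: [0.5728, -0.0718, 0.1036]
eef_rot: [0.662, 0.75, 0.0, 0.001]
contact_force: [-3.3, -3.7, 17.8]
opening: 0.005
finger_force: 9.1
```

{"method": "send_rows", "body": {"motion": [{"x":0,"y":0,"z":0.1,"rx":0,"ry":0,"rz":0,"jaw":0},{"x":0,"y":0,"z":0.1,"rx":0,"ry":0,"rz":0,"jaw":0},{"x":0,"y":0,"z":0.1,"rx":0,"ry":0,"rz":0,"jaw":0},{"x":0,"y":0,"z":0,"rx":0,"ry":0,"rz":0,"jaw":0},{"x":0,"y":0,"z":0,"rx":0,"ry":0,"rz":0,"jaw":0}]}}

```text
clock: 10.35
tool_pos: [0.5729, -0.0718, 0.1027]
eef_rot: [0.662, 0.749, 0.001, 0.002]
contact_force: [-7.0, -2.8, 34.8]
opening: 0.006
finger_force: 17.6
```

```bash
python3 go.py 0 -0.049 0.103
```

```text
t 10.35 press xy [ 0.0012 -0.0493] z 0.1027 F [-7.  -2.8 34.8] open 0.01
move cm (tool) [ 0.03 -0.12 -0.03] turn [ 0.003  0.002 -0.002] q [ 0.05  0.84 -0.    1.83  0.01  0.47  0.16]
```

The lever is on its stop: force is climbing and z is at 0.103, as predicted. I'll ease the push to about 20 N and check.

{"method": "send_rows", "body": {"motion": [{"x":0,"y":0,"z":-0.1,"rx":0,"ry":0,"rz":0,"jaw":0},{"x":0,"y":0,"z":-0.1,"rx":0,"ry":0,"rz":0,"jaw":0},{"x":0,"y":0,"z":0,"rx":0,"ry":0,"rz":0,"jaw":0},{"x":0,"y":0,"z":0,"rx":0,"ry":0,"rz":0,"jaw":0},{"x":0,"y":0,"z":0,"rx":0,"ry":0,"rz":0,"jaw":0}]}}

```text
clock: 10.85
tool_pos: [0.5728, -0.0718, 0.1033]
eef_rot: [0.662, 0.75, 0.0, 0.001]
contact_force: [-4.4, -2.8, 24.4]
opening: 0.005
finger_force: 11.8
```

```bash
python3 go.py 0 -0.049 0.103; python3 - <<'E'
from plant import *
import cv2,numpy as np
a=snapshot("scene")["img"][140:260,230:380,::-1];w=snapshot("wrist")["img"][:,:,::-1]
a=cv2.resize(a,(500,400),interpolation=cv2.INTER_CUBIC);w=cv2.resize(w,(300,225))
c=np.zeros((400,800,3),np.uint8);c[:,:500]=a;c[:225,500:]=w;cv2.imwrite("pics/c3.png",c)
E
```

```text
t 10.85 press xy [ 0.0011 -0.0493] z 0.1033 F [-4.4 -2.8 24.4] open 0.0
move cm (tool) [ 0.03 -0.11  0.03] turn [ 0.002  0.002 -0.002] q [ 0.05  0.83 -0.    1.83  0.01  0.47  0.16]
```

View pics/c3.png

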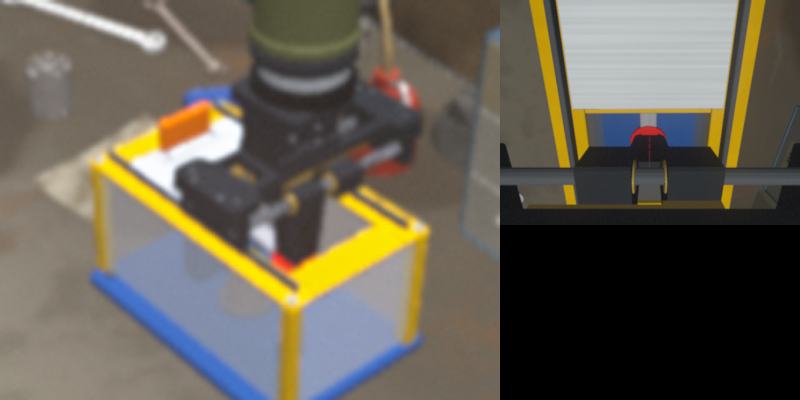

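The fingers stand in the open window on the red pad (at about (285,262) left, (650,133) in the wrist view), and the shutter is still open. Finger force is half the wrist force per finger, so the whole load goes through the fingertips and nothing else is touching. Handing in.

```bash
python3 -c "
from plant import *
print(finish_job())"
```

```text
the job is handed in; nothing more can be done
None
```

The job is handed in, about 11 s in: the shutter is pushed fully open against its stop, and the fingertips are holding the lever down on its stop at about 24 N. I saw no sign of contact with the guard or the loose things; the verdict itself was not shown.

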